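# Clear a glass offcut into the lidded scrap box

### The job

Lift the wooden lid off the black scrap box by its knob and set it down, without dropping it, knob up on the bench. Then slide the glass offcut across the light box and over its edge into the scrap box, without lifting it off the light box: the edges are sharp. Finally put the lid back on the box, properly seated all round, and leave the other things on the bench undisturbed.

Things in the scene. Friction and masses are not known exactly. Their poses are not given: they have to be found in the camera images.
- scrap_box: Black plastic open-topped box, fixed to the bench; outside 150 (x) x 130 (y) x 70 mm high, walls and floor 4 mm thick, inside 142 x 122 mm. Origin: centre of its underside, on the bench; z up. It stands beside the +y or the -y long side of the light box (varies), axes parallel to the light box's, with an 8 mm gap between them.
- lid: Loose plywood lid, about 0.2 kg: a 150 (x) x 130 (y) x 8 mm plate that rests on the box's rim, under it a 134 x 114 x 6 mm plug that fits inside the walls with 4 mm play on each side, on top a round knob. Origin: centre of the plug's underside (plate from z = 6 to 14 mm); 64 mm above the bench when seated, 0 when lying on the bench. Fits either way round.
- lid_knob (a point): Centre of the top of the lid's knob. The knob is an upright cylinder 26 mm in diameter and 30 mm high on a 4 mm neck 18 mm in diameter, at the middle of the lid; its top is 34 mm above the plate and 48 mm above the lid's origin.
- light_box: Flat-topped light box, aluminium with a white top, fixed to the bench; 220 (its x) x 200 (its y) x 74 mm high. The top is flat and flush, 4 mm higher than the scrap box's rim. Origin: centre of its underside, on the bench; z up.
- offcut: Loose irregular piece of amber glass, about 50 (x) x 40 (y) x 10 mm thick, 50 g, lying flat on the light box. Origin: centre of its underside.
- brush: Bystander: bench brush with wooden handle, lying on the bench. Origin on its underside.
- oil_bottle: Bystander: small green glass bottle, 48 mm in diameter, 110 mm high, standing. Origin: centre of its underside.
- pliers: Bystander: red-handled pliers, about 125 mm long, lying flat. Origin: under the pivot.
- glass_rack: Bystander: aluminium stand holding two upright glass panes, 220 mm wide, 155 mm high. Origin: centre of its underside.

How it is judged:
By the outcome, as a careful person would: the job done as asked, in the order asked, and still so for the second after the job is handed in, with the robot touching nothing.
It also fails if it takes over 67 s, if anything falls off the work surface, if the arm or the gripper's body presses on something with over 40 N, if the wrist force passes 120 N, or if a joint passes its speed limit or range.

### The arm

A 6-joint arm with a two-finger parallel gripper is mounted at the origin on the work surface. World frame = base frame: x ahead of the robot, y to its left, z up, the work surface at z = 0. Lengths are in mm, angles in rad, forces in N, time in s.
With the tool pointing down it reaches from about 275 to 1000 mm from the base axis. Payload 8.4 kg.
Tool frame: the origin (TCP) lies midway between the tips of the shut fingers; the grasp point (between the pads) lies 19 mm behind it; z points along the fingers, y is the line along which they close (so a half turn about z gives the same grasp; the last joint's range is limited). The gripper opens to 85 mm and grips with 20 to 120 N. Pads are 22 mm wide; open, the fingers measure 114 mm over their backs; the gripper's body (76 mm by 85 mm) begins 54 mm behind the grasp point. The pads swing forward as they close: fully open they stand 13 mm farther back than shut.
Start: joints at [-1.295, 0.353, 1.633, -0, 1.155, -0.002], TCP at [171.399, -601.041, 231.281] pointing down, gripper open.
Joint ranges: [-2.63, 2.63], [-0.92, 2.1], [0.06, 2.66], [-1.3, 4.44], [0, 2.69], [-3.02, 3.02]. Speed limits (rad/s): [2.22, 2.22, 2.79, 3.14, 3.14, 3.14].

### API

Orientations are given as [roll, pitch, yaw] about the fixed x, y, z axes, in that order (R = Rz(yaw) Ry(pitch) Rx(roll)).
In Python, from rig import r, cams gives the robot as it stands. The module is installed in compiled form; this text tells all that it offers.
- The arm moves only by the tool send_rows, never from a script. Its argument "targets" is one flat list of numbers, 7 for each row, row after row: the shift along the tool's x, y, z in m, then the turn, a rotation vector about the tool's x, y, z in rad, then the opening, from -1 (shut) to 1 (fully open). In form: [tx, ty, tz, wx, wy, wz, fingers, tx, ty, tz, wx, wy, wz, fingers, ...]. A call has 1 to 12 rows; each row is the pose to reach, as a shift and turn from the pose commanded when the call began, along the tool's axes at that moment; what a row does not reach only later rows make up. A row lasts 1/12 s, in which the tool goes at most 41.7 mm and 7.16 degrees, less where a joint would pass 70% of its speed; a pose out of reach is approached as far as the arm can. A call with a gripper value outside its range is refused whole. The fingers move at their own pace and stop on an object; "grip_force" is the grip in N (left out, the last holds). Time passes only in rows, so rows that repeat a pose let the fingers close. It gives the time, the measured TCP pose, the force, the opening and the grip force at its end, in the units of the state.
- r.sense(): the state, without advancing time (a new reading comes with each control period).
- cams.grab_frame(name): name is "scene" or "top" or "wrist"; returns a dict with "color" (400x640x3 uint8, blue, green, red), "fx", "fy", "cx", "cy" (pixels), "k1" (the pictures are not rectified: a ray, as slopes to the right and down, at radius r is drawn at 1 + k1 r^2 times it, then the intrinsics apply), "xyz" and "attitude" of the camera in the world. Camera axes: x right, y down, z forward; pixel columns grow to the right and rows downward; lengths in mm; the calibration is good to about 2 mm. A picture is of the moment at which its call begins. There is no depth.
- r.sign_off(): hands the job in; it is judged then, once.
The state is a dict: "clock": time; "qpos": joint angles; "qvel": joint speeds; "joint_efforts": joint torques, N m; "eef_pos": TCP position; "tcp_rot": TCP orientation; "contact_force": force on the tool from outside, world axes, zero at the start; "wrist_torque": the same for the moment, N m; "opening": opening from 0.0 (shut) to 1.0 (fully open); "grasp_force": force on a finger pad.
Only numpy, scipy, OpenCV 4.12 (cv2) and the standard library are available. Lean on these libraries where they do the work, as an engineer would, in place of code of your own. Each camera call takes 0.05 s, during which the arm holds its last target. There are 200 camera calls.

## Working session

There is one attempt and no reset: what is moved stays moved. The work goes in short steps, Python scripts to look and compute and a tool call to move; the robot and the scene stay as the last step left them, time stands still between calls to the robot, and variables do not carry over. Pictures are saved under pics/ and viewed, at most 10 in all, crops included, and the job is handed in when it is done.

Besides the shell and the picture viewer there is one more tool, called after "Call:" by a JSON object that holds its "method" and its "body", one argument or row to a line. send_rows: Moves the arm, as the interface text tells. Its arguments: {"type":"object","properties":{"targets":{"type":"array"},"grip_force":{"type":"number"}},"required":["targets"]}

```bash
mkdir -p pics
cat > h.py <<'E'
import numpy as np, cv2
from scipy.spatial.transform import Rotation as R
from rig import r, cams
def rot(a): 
    a=np.array(a,float); return a if a.shape==(3,3) else R.from_euler('xyz',a).as_matrix()
def ray(f,px):
    p=np.atleast_2d(px).astype(float)
    d=np.c_[(p[:,0]-f['cx'])/f['fx'],(p[:,1]-f['cy'])/f['fy']]
    u=d.copy()
    for _ in range(20): u=d/(1+f['k1']*(u**2).sum(1,keepdims=True))
    return np.array(f['xyz'],float),np.c_[u,np.ones(len(u))]@rot(f['attitude']).T
def plane(f,px,z):
    o,d=ray(f,px); return o+d*((z-o[2])/d[:,2])[:,None]
def proj(f,P):
    c=(np.atleast_2d(P)-np.array(f['xyz']))@rot(f['attitude']); u=c[:,:2]/c[:,2:]
    u=u*(1+f['k1']*(u**2).sum(1,keepdims=True)); return u*[f['fx'],f['fy']]+[f['cx'],f['cy']]
def tri(f1,p1,f2,p2):
    o1,d1=ray(f1,p1);o2,d2=ray(f2,p2);d1=d1[0];d2=d2[0]
    A=np.c_[d1,-d2];s=np.linalg.lstsq(A,o2-o1,rcond=None)[0]
    a,b=o1+s[0]*d1,o2+s[1]*d2; return (a+b)/2,np.linalg.norm(a-b)
E
python3 - <<'E'
from h import *
for n in('scene','top','wrist'):
    f=cams.grab_frame(n); cv2.imwrite(f'pics/{n}0.png',f['color']); np.save(f'pics/{n}0.npy',f,allow_pickle=True)
    print(n,{k:v for k,v in f.items() if k!='color'})
print(r.sense())
E
```

```text
scene {'fx': 378.77981979280105, 'fy': 378.77981979280105, 'cx': 323.2599289389293, 'cy': 205.7537981638036, 'k1': -0.02786488176996942, 'xyz': array([1325.30655689, -579.78758657,  769.0256198 ]), 'attitude': array([-2.1945968, -0.0025035,  0.8510796])}
top {'fx': 397.363273313228, 'fy': 397.363273313228, 'cx': 327.25219777027576, 'cy': 202.2627649263222, 'k1': -0.10205060191204912, 'xyz': array([ 373.89805978,    5.30494062, 1378.32085714]), 'attitude': array([-2.93891794, -0.00371474, -1.57079551])}
wrist {'fx': 320.7786814700945, 'fy': 320.7786814700945, 'cx': 323.1754011935987, 'cy': 192.86390107374254, 'k1': -0.06389582285704405, 'xyz': array([ 239.72698458, -580.99512128,  372.91062732]), 'attitude': array([ 2.85932468e+00,  6.49100185e-04, -1.29323959e+00])}
{'clock': 0.15, 'qpos': array([-1.29539721e+00,  3.53499303e-01,  1.63394366e+00,  6.70487949e-07,
        1.15522606e+00, -2.39456122e-03]), 'qvel': array([-1.05680948e-04, -1.58720455e-04, -1.96688139e-03, -8.48234952e-06,
        7.77206334e-04,  6.51794084e-04]), 'joint_efforts': array([ 1.37677685e-04, -6.05633140e+01, -3.42338705e+01, -1.00730927e-05,
        6.06668618e-03,  1.29394539e-05]), 'eef_pos': array([ 171.301617  , -600.68981389,  230.73615847]), 'tcp_rot': array([-3.14051629e+00, -3.19056055e-06,  2.77793406e-01]), 'contact_force': array([-0.28274837, -0.82459533, -0.60301728]), 'wrist_torque': array([ 0.05099156,  0.00767657, -0.01331469]), 'grasp_force': 0.0, 'opening': 0.9989520333874917}
```

View pics/top0.png

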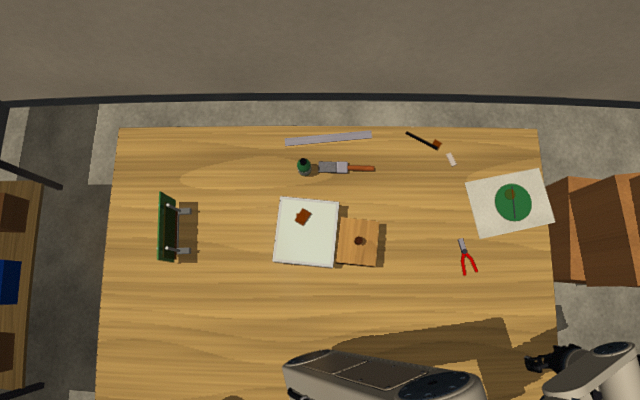

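View pics/scene0.png

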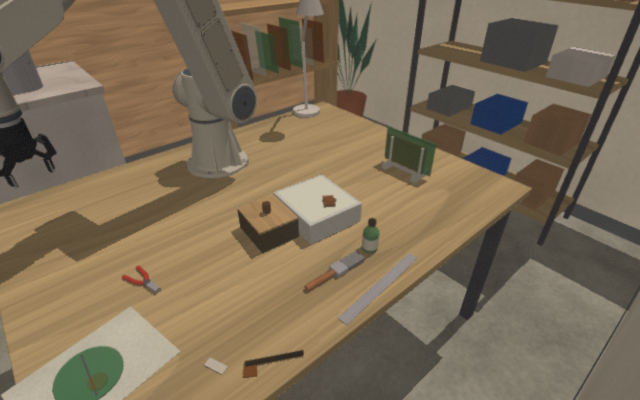

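Top view: the light box is at about (307,232), the offcut at (303,216), and the lid and box on the -y side at (360,242) with the knob at (358,241). The brush and bottle are at larger x (330,167), the pliers at (466,257), and the rack at (178,230). In the scene view the knob is at (266,207) and the offcut at (329,201).

Run:
```python
from h import *
L=lambda n:np.load(f'pics/{n}0.npy',allow_pickle=True).item()
t,s=L('top'),L('scene')
def blob(m,near):
    m=cv2.morphologyEx(m.astype(np.uint8),cv2.MORPH_OPEN,np.ones((2,2)))
    n,l,st,c=cv2.connectedComponentsWithStats(m)
    i=1+np.argmin(np.linalg.norm(c[1:]-near,axis=1)+1e3*(st[1:,4]<15)); return c[i],st[i],(l==i).astype(np.uint8)
hsv=lambda f:cv2.cvtColor(f['color'],cv2.COLOR_BGR2HSV).astype(int)
H,S=hsv(t),hsv(s)
for nm,p in(('t knob',(358,241)),('t glass',(303,216)),('t plate',(350,255)),('t wht',(290,240))): print(nm,H[p[1],p[0]])
for nm,p in(('s knob',(266,207)),('s glass',(329,201)),('s plate',(280,215)),('s wht',(310,200))): print(nm,S[p[1],p[0]])
w,st,m=blob((H[...,1]<60)&(H[...,2]>150),(307,232)); print('white',w,st)
c=max(cv2.findContours(m,0,2)[0],key=cv2.contourArea); q=cv2.minAreaRect(c); bp=cv2.boxPoints(q)
P=plane(t,bp,74); print(P.round(1), P.mean(0).round(1), np.degrees(np.arctan2(*(np.diff(P,axis=0)[:, :2].T[::-1]))).round(2),np.linalg.norm(np.diff(P,axis=0),axis=1))
g=[]
for f,X,n in((t,H,(303,216)),(s,S,(329,201))):
    d=np.hypot(*(np.indices(X.shape[:2])[::-1]-np.array(n)[:,None,None]))
    a,st,_=blob((X[...,1]>110)&(d<16),n);print(a,st);g.append(a)
print('glass',tri(t,g[0],s,g[1]))
k=[]
for f,X,n in((t,H,(358,241)),(s,S,(266,207))):
    d=np.hypot(*(np.indices(X.shape[:2])[::-1]-np.array(n)[:,None,None]))
    a,st,_=blob((X[...,2]<110)&(d<10),n);print(a,st);k.append(a)
print('knob',tri(t,k[0],s,k[1]))
big=[cv2.resize(f['color'][y:y+100,x:x+130],None,fx=6,fy=6,interpolation=2)[:300*2,:] for f,x,y in((t,265,190),(s,230,160))]
cv2.imwrite('pics/z1.png',np.vstack([cv2.resize(b,(390,300)) for b in big]))
```

```text
t knob [  9 188  69]
t glass [ 12 248 117]
t plate [ 18 161 187]
t wht [ 34  26 212]
s knob [ 14 102  70]
s glass [ 12 151 115]
s plate [ 16 116 176]
s wht [ 21  38 200]
white [306.88856305 233.32018128] [ 274  198   66   70 3751]
[[442.8 177.1  74. ]
 [661.  160.7  74. ]
 [640.5 -42.   74. ]
 [423.7 -19.5  74. ]] [542.   69.1  74. ] [ -4.32 -95.79 174.07] [218.85606279 203.72890949 217.9474573 ]
[303.29220779 217.41558442] [296 210  16  16 154]
[329.72916667 201.55208333] [325 197  11  10  96]
glass (array([593.71732102,  84.37720971,  73.55160174]), np.float64(10.47752700061871))
[360.55405405 241.55405405] [356 238  11   8  74]
[266.39252336 209.44859813] [261 203  11  14 107]
knob (array([ 511.87863127, -102.58315338,   87.54070088]), np.float64(12.570006556610235))
```

View pics/z1.png

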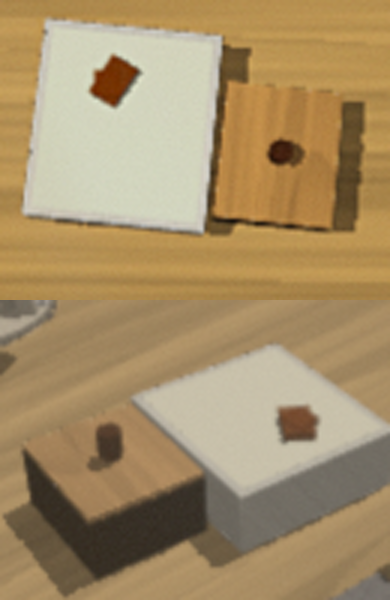

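Both pictures agree on the layout: the box is on the -y side, yawed about -0.09 rad, and the knob is dark against the lid. I'll go over with the wrist camera next.

```bash
cat >> h.py <<'E'
def go(xyz,yaw):
    s=r.sense(); A=rot(s['tcp_rot']); B=rot([np.pi,0,yaw])
    print('TCP',s['eef_pos'].round(1),s['tcp_rot'].round(3),'F',s['contact_force'].round(1),'t',s['clock'],'open',round(s['opening'],3))
    d=A.T@(np.array(xyz)-s['eef_pos'])/1000
    print('shift',d.round(4),'turn',R.from_matrix(A.T@B).as_rotvec().round(4),'rows',np.linalg.norm(d)/.0417)
E
python3 - <<'E'
from h import *
t=np.load('pics/top0.npy',allow_pickle=True).item()
print('pliers',plane(t,[(460,238),(463,276),(477,272)],0).round(0))
s=np.load('pics/scene0.npy',allow_pickle=True).item()
print(proj(s,[[593,80,84],[512,-100,110],[526,-103,110]]))
go([500,-70,330],1.48)
E
```

```text
pliers [[ 529. -468.    0.]
 [ 396. -471.    0.]
 [ 409. -522.    0.]]
[[326.96032581 199.54333991]
 [264.38875423 203.27956946]
 [266.19740952 205.71404522]]
TCP [ 171.3 -600.7  230.7] [-3.141 -0.     0.278] F [-0.3 -0.8 -0.6] t 0.15 open 0.999
shift [ 0.4616 -0.4203 -0.0988] turn [-9.0000e-04 -6.0000e-04 -1.2022e+00] rows 15.15784098813675
```

Call:
{"method": "send_rows", "body": {
  "targets": [0.46, -0.42, -0.1, 0, 0, -1.2, 1, 0.46, -0.42, -0.1, 0, 0, -1.2, 1, 0.46, -0.42, -0.1, 0, 0, -1.2, 1, 0.46, -0.42, -0.1, 0, 0, -1.2, 1, 0.46, -0.42, -0.1, 0, 0, -1.2, 1, 0.46, -0.42, -0.1, 0, 0, -1.2, 1, 0.46, -0.42, -0.1, 0, 0, -1.2, 1, 0.46, -0.42, -0.1, 0, 0, -1.2, 1, 0.46, -0.42, -0.1, 0, 0, -1.2, 1, 0.46, -0.42, -0.1, 0, 0, -1.2, 1, 0.46, -0.42, -0.1, 0, 0, -1.2, 1, 0.46, -0.42, -0.1, 0, 0, -1.2, 1]
}}

```text
clock: 1.15
eef_pos: [431.2, -179.0, 311.0]
tcp_rot: [3.141, 0.0, 1.478]
contact_force: [0.6, -0.2, 0.6]
opening: 0.997
grasp_force: 0.0
```

```bash
python3 -c "
from h import *
go([500,-70,330],1.48)"
```

```text
TCP [ 431.2 -179.   311. ] [3.141 0.    1.478] F [ 0.6 -0.2  0.6] t 1.15 open 0.997
shift [ 0.1149  0.0584 -0.019 ] turn [ 0.0003  0.0001 -0.0018] rows 3.124665041168375
```

Call:
{"method": "send_rows", "body": {
  "targets": [0.1, 0.07, -0.03, 0, 0, 0, 1, 0.1, 0.07, -0.03, 0, 0, 0, 1, 0.1, 0.07, -0.03, 0, 0, 0, 1, 0.1, 0.07, -0.03, 0, 0, 0, 1, 0.1, 0.07, -0.03, 0, 0, 0, 1, 0.1, 0.07, -0.03, 0, 0, 0, 1]
}}

```text
clock: 1.65
eef_pos: [509.1, -87.8, 340.0]
tcp_rot: [-3.14, 0.0, 1.479]
contact_force: [-0.4, 0.0, -0.1]
opening: 0.997
grasp_force: 0.0
```

```bash
python3 -c "
from h import *
f=cams.grab_frame('wrist'); cv2.imwrite('pics/w1.png',f['color']); np.save('pics/w1.npy',f,allow_pickle=True)
print(f['xyz'],f['attitude']); go([500,10,330],1.48)"
```

```text
[516.26460817 -17.03764061 482.20863693] [ 2.85858840e+00  1.40633156e-03 -9.21912376e-02]
TCP [508.8 -88.4 339.9] [-3.14   0.     1.478] F [ 0.4 -0.5 -0.7] t 1.7 open 1.005
shift [ 0.0972 -0.0179  0.0099] turn [-0.0015  0.0003 -0.0024] rows 2.381039688788764
```

View pics/w1.png

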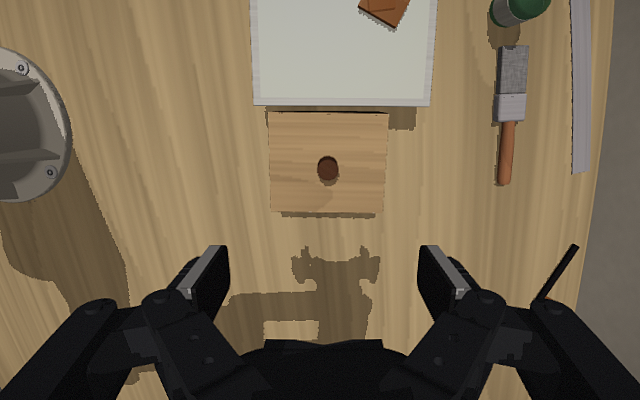

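Call:
{"method": "send_rows", "body": {
  "targets": [0.1, 0, 0, 0, 0, 0, 1, 0.1, 0, 0, 0, 0, 0, 1, 0.1, 0, 0, 0, 0, 0, 1, 0.1, 0, 0, 0, 0, 0, 1, 0.1, 0, 0, 0, 0, 0, 1]
}}

```text
clock: 2.12
eef_pos: [518.3, 10.9, 340.2]
tcp_rot: [-3.141, 0.001, 1.478]
contact_force: [-0.2, 0.0, 0.5]
opening: 1.004
grasp_force: 0.0
```

```bash
python3 -c "
from h import *
f=cams.grab_frame('wrist'); cv2.imwrite('pics/w2.png',f['color']); np.save('pics/w2.npy',f,allow_pickle=True)
print(f['xyz'],f['attitude']); go([500,10,330],1.48)"
```

```text
[525.40185105  81.77949418 482.44308349] [ 2.85828596e+00  7.61732473e-04 -9.29841536e-02]
TCP [518.4  10.4 340.3] [-3.141e+00  1.000e-03  1.477e+00] F [-0.4 -0.3 -0.4] t 2.1667 open 0.997
shift [-0.0021 -0.0183  0.0103] turn [-0.0006  0.0007 -0.0028] rows 0.5053625835253766
```

View pics/w2.png

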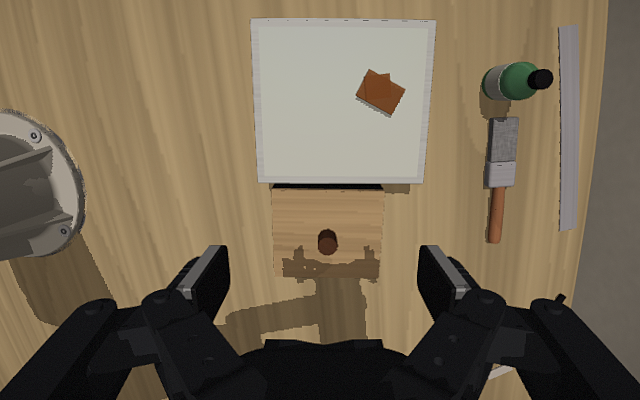

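w1: the knob is at (328,168) and the lid corners at about (269,112), (388,112), (384,213) and (271,211). w2: the light box corners are at about (250,18), (436,20), (424,184) and (259,184), the offcut at (380,92), and the knob at (328,241). The path to the knob is clear.

```bash
cat > m.py <<'E'
from h import *
L=lambda n:np.load(f'pics/{n}.npy',allow_pickle=True).item()
def comp(f,m,near):
    n,l,st,c=cv2.connectedComponentsWithStats(m.astype(np.uint8))
    i=1+np.argmin(np.linalg.norm(c[1:]-near,axis=1)+1e3*(st[1:,4]<60)); return c[i],st[i],(l==i).astype(np.uint8)
def hsv(f): return cv2.cvtColor(cv2.medianBlur(f['color'],3),cv2.COLOR_BGR2HSV).astype(int)
def knob(f,n):
    X=hsv(f); return comp(f,(X[...,0]<13)&(X[...,1]>110)&(X[...,2]<110),n)
E
python3 - <<'E'
from m import *
a,b=L('w1'),L('w2')
ks=[]
for f,n in((a,(328,168)),(b,(328,241))):
    X=hsv(f);print(X[n[1],n[0]],X[n[1]+18,n[0]],X[n[1]+20,n[0]-30])
    c,st,m=knob(f,n);print('knob',c,st)
    ks.append((st[0]+st[2]/2-.5,st[1]+st[3]-.5))
print('knob low rim',tri(a,ks[0],b,ks[1]))
gs=[]
for f,n in((a,(380,10)),(b,(380,92))):
    X=hsv(f);c,st,m=comp(f,(X[...,1]>120),n);print('glass',c,st)
    q=max(cv2.findContours(m,0,2)[0],key=cv2.contourArea)[:,0]; gs.append((q,q[q[:,1].argmax()],q[q[:,0].argmin()],q[q[:,0].argmax()]))
for i in(1,2,3): print('glass pt',gs[0][i],gs[1][i],tri(a,gs[0][i],b,gs[1][i]))
print('glass outline z80',plane(b,cv2.approxPolyDP(gs[1][0],2.5,True)[:,0],80).round(1))
X=hsv(b);c,st,m=comp(b,(X[...,1]<60)&(X[...,2]>140),(340,100)); q=max(cv2.findContours(m,0,2)[0],key=cv2.contourArea)
ap=cv2.approxPolyDP(q,8,True)[:,0];P=plane(b,ap,74);print('lightbox',ap.tolist(),P.round(1),P.mean(0))
pt=plane(a,[(269,112),(388,112),(384,213),(271,211)],78);print('lid',pt.round(1),pt.mean(0))
for p,q in(((254,105),(259,184)),((429,106),(424,184)),((384,213),(380,279)),((271,211),(275,279))): print(tri(a,p,b,q))
E
```

```text
[ 11 148  79] [ 17 109 155] [ 17 107 160]
knob [327.28871391 168.13910761] [318 157  20  23 381]
[ 10 148  74] [ 16 109 147] [ 16 116 101]
knob [326.81313131 242.18939394] [318 230  20  25 396]
knob low rim (array([ 512.68958089, -108.70867233,  110.04177031]), np.float64(0.47918814631352263))
glass [384.86415525   9.55593607] [358   0  52  28 876]
glass [380.09207366  91.31545236] [ 356   70   49   45 1249]
glass pt [393  27] [390 114] (array([604.47145472,  57.95204206,  79.88528534]), np.float64(1.4967447441367878))
glass pt [358   5] [356  94] (array([565.25760372,  85.20409856,  78.20940196]), np.float64(0.21362028009788384))
glass pt [409   1] [404  90] (array([623.78078882,  84.86182544,  78.31146605]), np.float64(0.04244429436666364))
glass outline z80 [[582.5 111.4  80. ]
 [565.1  84.   80. ]
 [605.2  57.9  80. ]
 [623.3  84.9  80. ]
 [608.   95.4  80. ]
 [604.8 104.9  80. ]
 [594.1 104.7  80. ]]
lightbox [[250, 19], [259, 182], [422, 182], [435, 20]] [[448.5 182.1  74. ]
 [431.3 -13.9  74. ]
 [645.4 -33.8  74. ]
 [664.4 161.8  74. ]] [547.41983405  74.03062679  74.        ]
lid [[ 448.1  -24.8   78. ]
 [ 593.8  -38.2   78. ]
 [ 583.4 -169.5   78. ]
 [ 433.1 -152.8   78. ]] [514.60147976 -96.31651592  78.        ]
(array([432.15146932, -14.73655684,  81.76666023]), np.float64(1.0381245028321902))
(array([645.56663963, -35.25984446,  78.69264085]), np.float64(2.1075873081365697))
(array([ 582.39032039, -166.99128378,   84.62051449]), np.float64(0.09868878448010901))
(array([ 436.9491831 , -147.05772421,   95.0869808 ]), np.float64(0.6936142114740367))
```

```bash
python3 -c "
from h import *
go([513.5,-96,150],1.48)"
```

```text
TCP [518.4  10.4 340.3] [-3.141e+00  1.000e-03  1.477e+00] F [-0.4 -0.3 -0.4] t 2.1667 open 0.997
shift [-0.1062  0.0052  0.1904] turn [-0.0006  0.0007 -0.0028] rows 5.229022747806316
```

Call:
{"method": "send_rows", "body": {
  "targets": [-0.106, 0.005, 0.19, 0, 0, -0.003, 1, -0.106, 0.005, 0.19, 0, 0, -0.003, 1, -0.106, 0.005, 0.19, 0, 0, -0.003, 1, -0.106, 0.005, 0.19, 0, 0, -0.003, 1, -0.106, 0.005, 0.19, 0, 0, -0.003, 1, -0.106, 0.005, 0.19, 0, 0, -0.003, 1, -0.106, 0.005, 0.19, 0, 0, -0.003, 1, -0.106, 0.005, 0.215, 0, 0, -0.003, 1, -0.106, 0.005, 0.24, 0, 0, -0.003, 1, -0.106, 0.005, 0.255, 0, 0, -0.003, 1, -0.106, 0.005, 0.26, 0, 0, -0.003, 1, -0.106, 0.005, 0.26, 0, 0, -0.003, 1]
}}

```text
clock: 3.17
eef_pos: [514.5, -94.3, 81.2]
tcp_rot: [3.141, -0.0, 1.481]
contact_force: [0.2, 0.4, -0.4]
opening: 0.999
grasp_force: 0.0
```

```bash
python3 -c "
from h import *
go([513.5,-96,80.5],1.48)
f=cams.grab_frame('wrist'); cv2.imwrite('pics/w3.png',f['color'])"
```

```text
TCP [514.5 -94.3  81.2] [ 3.141 -0.     1.481] F [ 0.2  0.4 -0.4] t 3.1667 open 0.999
shift [-0.0018 -0.0009  0.0007] turn [ 0.0002 -0.0001  0.0006] rows 0.05144599565305329
```

View pics/w3.png

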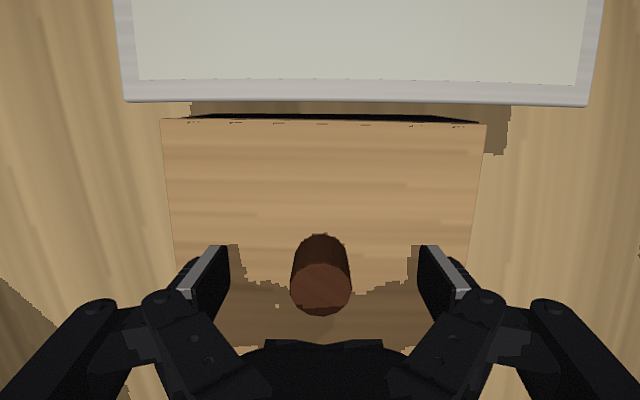

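w3: the knob top is at (321,288), midway between the fingers, with about 15 mm of clearance or more on each side. I'll close on it.

Call:
{"method": "send_rows", "body": {
  "targets": [-0.0018, -0.001, 0, 0, 0, 0, 0, -0.0018, -0.001, 0, 0, 0, 0, -1, -0.0018, -0.001, 0, 0, 0, 0, -1, -0.0018, -0.001, 0, 0, 0, 0, -1, -0.0018, -0.001, 0, 0, 0, 0, -1, -0.0018, -0.001, 0, 0, 0, 0, -1, -0.0018, -0.001, 0, 0, 0, 0, -1, -0.0018, -0.001, 0, 0, 0, 0, -1, -0.0018, -0.001, 0, 0, 0, 0, -1, -0.0018, -0.001, 0, 0, 0, 0, -1, -0.0018, -0.001, 0, 0, 0, 0, -1, -0.0018, -0.001, 0, 0, 0, 0, -1],
  "grip_force": 70
}}

```text
clock: 4.22
eef_pos: [513.3, -96.1, 81.3]
tcp_rot: [3.141, 0.0, 1.481]
contact_force: [-3.1, 0.6, 8.8]
opening: 0.282
grasp_force: 68.2
```

Call:
{"method": "send_rows", "body": {
  "targets": [0, 0, -0.004, 0, 0, 0, -1, 0, 0, -0.012, 0, 0, 0, -1, 0, 0, -0.024, 0, 0, 0, -1, 0, 0, -0.036, 0, 0, 0, -1, 0, 0, -0.048, 0, 0, 0, -1, 0, 0, -0.056, 0, 0, 0, -1, 0, 0, -0.06, 0, 0, 0, -1, 0, 0, -0.06, 0, 0, 0, -1]
}}

```text
clock: 4.88
eef_pos: [513.5, -96.1, 141.5]
tcp_rot: [3.14, 0.0, 1.481]
contact_force: [0.8, 0.5, -2.7]
opening: 0.282
grasp_force: 68.7
```

```bash
python3 -c "
from h import *
go([500,-285,141],1.48)
f=cams.grab_frame('scene'); w=cams.grab_frame('wrist')
cv2.imwrite('pics/s4.png',np.vstack([cv2.resize(f['color'][140:290,180:420],(480,300)),cv2.resize(w['color'],(480,300))]))"
```

```text
TCP [513.5 -96.1 141.5] [3.14  0.    1.481] F [ 0.8  0.5 -2.7] t 4.8833 open 0.282
shift [-0.1893  0.0036  0.0006] turn [0.0016 0.0001 0.0008] rows 4.5413377507261155
```

View pics/s4.png

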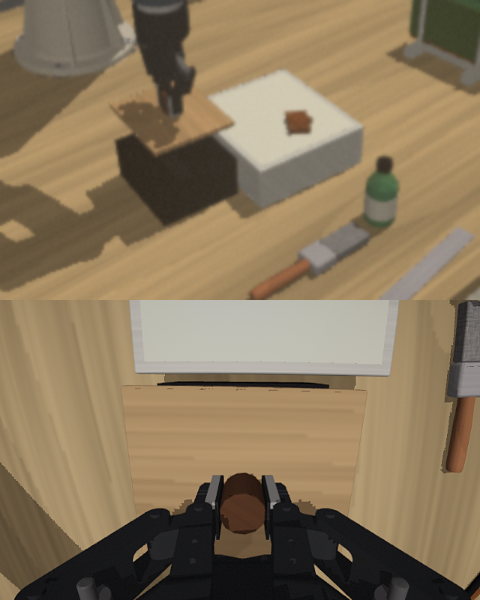

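s4: the lid is off the box and hangs level from the gripper. I'll carry it 190 mm toward -y, where the bench is clear, and lower it.

Call:
{"method": "send_rows", "body": {
  "targets": [-0.01, 0, 0, 0, 0, 0, -1, -0.03, 0, 0, 0, 0, 0, -1, -0.055, 0, 0, 0, 0, 0, -1, -0.08, 0, 0, 0, 0, 0, -1, -0.105, 0, 0, 0, 0, 0, -1, -0.13, 0, 0, 0, 0, 0, -1, -0.155, 0, 0, 0, 0, 0, -1, -0.175, 0, 0, 0, 0, 0, -1, -0.187, 0, 0, 0, 0, 0, -1, -0.19, 0, 0, 0, 0, 0, -1, -0.19, 0, 0.01, 0, 0, 0, -1, -0.19, 0, 0.02, 0, 0, 0, -1]
}}

```text
clock: 5.98
eef_pos: [495.9, -284.8, 119.8]
tcp_rot: [3.141, -0.0, 1.481]
contact_force: [0.6, 0.1, -1.3]
opening: 0.286
grasp_force: 68.7
```

Call:
{"method": "send_rows", "body": {
  "targets": [0, 0, 0.015, 0, 0, 0, -1, 0, 0, 0.03, 0, 0, 0, -1, 0, 0, 0.045, 0, 0, 0, -1, 0, 0, 0.06, 0, 0, 0, -1, 0, 0, 0.072, 0, 0, 0, -1, 0, 0, 0.082, 0, 0, 0, -1, 0, 0, 0.09, 0, 0, 0, -1, 0, 0, 0.095, 0, 0, 0, -1, 0, 0, 0.098, 0, 0, 0, -1, 0, 0, 0.1, 0, 0, 0, -1, 0, 0, 0.1, 0, 0, 0, -1]
}}

```text
clock: 6.9
eef_pos: [496.0, -285.3, 20.5]
tcp_rot: [3.141, 0.0, 1.481]
contact_force: [-0.8, -0.1, -1.4]
opening: 0.283
grasp_force: 68.7
```

Call:
{"method": "send_rows", "body": {
  "targets": [0, 0, 0.001, 0, 0, 0, -1, 0, 0, 0.0018, 0, 0, 0, -1, 0, 0, 0.0024, 0, 0, 0, -1, 0, 0, 0.003, 0, 0, 0, -1, 0, 0, 0.003, 0, 0, 0, -1]
}}

```text
clock: 7.32
eef_pos: [495.9, -285.3, 17.6]
tcp_rot: [3.141, 0.0, 1.481]
contact_force: [0.7, -0.7, -1.8]
opening: 0.283
grasp_force: 68.7
```

Call:
{"method": "send_rows", "body": {
  "targets": [0, 0, 0.0005, 0, 0, 0, -1, 0, 0, 0.001, 0, 0, 0, -1, 0, 0, 0.001, 0, 0, 0, -1]
}}

```text
clock: 7.57
eef_pos: [495.9, -285.3, 17.3]
tcp_rot: [3.141, 0.0, 1.481]
contact_force: [-2.8, 1.4, 8.5]
opening: 0.287
grasp_force: 69.9
```

Call:
{"method": "send_rows", "body": {
  "targets": [0, 0, 0, 0, 0, 0, -0.3, 0, 0, 0, 0, 0, 0, 0.2, 0, 0, 0, 0, 0, 0, 0.6, 0, 0, 0, 0, 0, 0, 1, 0, 0, 0, 0, 0, 0, 1, 0, 0, 0, 0, 0, 0, 1, 0, 0, -0.02, 0, 0, 0, 1, 0, 0, -0.05, 0, 0, 0, 1, 0, 0, -0.09, 0, 0, 0, 1, 0, 0, -0.13, 0, 0, 0, 1, 0, 0, -0.17, 0, 0, 0, 1, 0, 0, -0.21, 0, 0, 0, 1]
}}

```text
clock: 8.57
eef_pos: [495.5, -285.0, 228.5]
tcp_rot: [-3.141, -0.0, 1.481]
contact_force: [2.0, -0.5, 0.3]
opening: 0.999
grasp_force: 0.0
```

```bash
python3 -c "
from h import *
f=cams.grab_frame('wrist');np.save('pics/w5.npy',f,allow_pickle=True); cv2.imwrite('pics/w5.png',f['color'])
go([590,180,220],1.48)"
```

```text
TCP [ 499.  -287.1  236.7] [3.132 0.005 1.481] F [ 2.7 -1.6  6.4] t 8.6167 open 1.0
shift [0.4734 0.0485 0.0151] turn [0.0098 0.0046 0.0008] rows 11.418768300919886
```

View pics/w5.png

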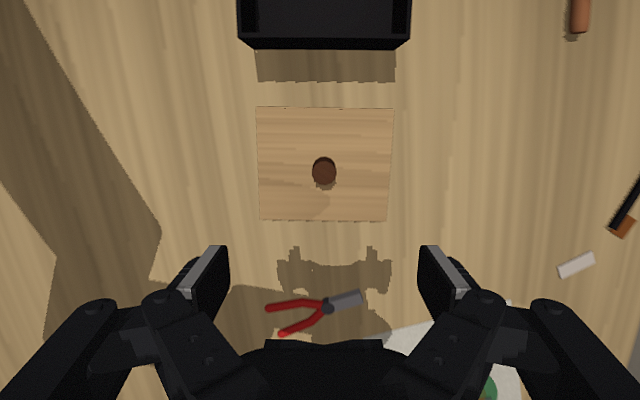

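w5: the lid lies flat on the bench, knob up at (324,171), clear of the pliers at (325,310). The scrap box is open. I'll push the glass diagonally, square to its rear edge (the normal at yaw 0.993), which carries it to the middle of the box. The fingers will be spread about 26 mm, either side of its rear bump.

```bash
python3 -c "
from h import *
go([620,124,160],0.993)"
```

```text
TCP [ 499.  -287.1  236.7] [3.132 0.005 1.481] F [ 2.7 -1.6  6.4] t 8.6167 open 1.0
shift [0.4206 0.0828 0.0756] turn [0.0107 0.0021 0.4878] rows 10.439863291855875
```

Call:
{"method": "send_rows", "body": {
  "targets": [0.035, 0.007, 0, 0, 0, 0.05, 0.6, 0.07, 0.015, 0.01, 0, 0, 0.1, 0.2, 0.105, 0.022, 0.02, 0, 0, 0.15, -0.1, 0.14, 0.03, 0.025, 0, 0, 0.2, -0.38, 0.18, 0.037, 0.03, 0, 0, 0.25, -0.38, 0.22, 0.045, 0.035, 0, 0, 0.3, -0.38, 0.26, 0.054, 0.04, 0, 0, 0.35, -0.38, 0.3, 0.062, 0.048, 0, 0, 0.4, -0.38, 0.335, 0.07, 0.055, 0, 0, 0.44, -0.38, 0.37, 0.078, 0.06, 0, 0, 0.47, -0.38, 0.405, 0.084, 0.065, 0, 0, 0.488, -0.38, 0.418, 0.087, 0.067, 0, 0, 0.488, -0.38]
}}

```text
clock: 9.62
eef_pos: [620.6, 127.4, 158.5]
tcp_rot: [-3.141, -0.001, 0.994]
contact_force: [-0.1, -1.1, -0.0]
opening: 0.312
grasp_force: 0.0
```

Call:
{"method": "send_rows", "body": {
  "targets": [0, 0, 0.02, 0, 0, 0, -0.38, 0, 0, 0.04, 0, 0, 0, -0.38, 0, 0, 0.055, 0, 0, 0, -0.38, 0, 0, 0.065, 0, 0, 0, -0.38, 0, 0, 0.072, 0, 0, 0, -0.38, 0, 0, 0.076, 0, 0, 0, -0.38, 0, 0, 0.078, 0, 0, 0, -0.38, 0, 0, 0.079, 0, 0, 0, -0.38, 0, 0, 0.079, 0, 0, 0, -0.38]
}}

```text
clock: 10.37
eef_pos: [620.5, 123.2, 81.0]
tcp_rot: [3.141, -0.001, 0.993]
contact_force: [0.1, 0.2, -0.1]
opening: 0.313
grasp_force: 0.0
```

```bash
python3 -c "
from h import *
f=cams.grab_frame('wrist');np.save('pics/w6.npy',f,allow_pickle=True); cv2.imwrite('pics/w6.png',f['color'])
go([620,124,78],0.993)"
```

```text
TCP [620.5 123.2  81.2] [ 3.141e+00 -1.000e-03  9.930e-01] F [-0.8 -0.6 -0.3] t 10.4167 open 0.314
shift [ 0.0003 -0.0009  0.0032] turn [ 0.0007 -0.0008 -0.0003] rows 0.07966413990313337
```

View pics/w6.png

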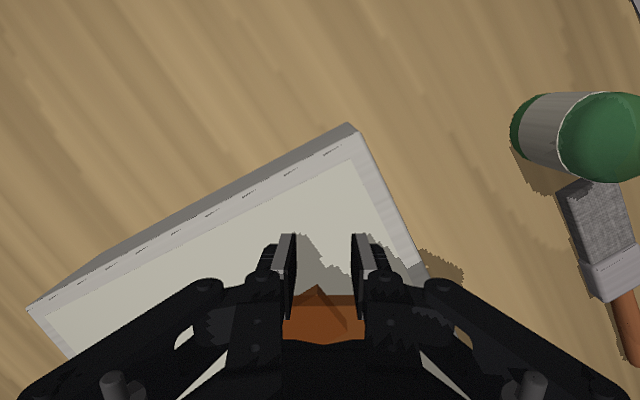

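w6: the fingers straddle the glass's rear bump at (315,287), behind the rear edge. I'll touch down gently to find the surface.

Call:
{"method": "send_rows", "body": {
  "targets": [0, 0, 0.002, 0, 0, 0, -0.38, 0, 0, 0.004, 0, 0, 0, -0.38, 0, 0, 0.005, 0, 0, 0, -0.38, 0, 0, 0.006, 0, 0, 0, -0.38, 0, 0, 0.006, 0, 0, 0, -0.38]
}}

```text
clock: 10.83
eef_pos: [619.9, 123.2, 74.3]
tcp_rot: [-3.141, 0.0, 0.993]
contact_force: [-0.8, 0.2, -0.4]
opening: 0.311
grasp_force: 0.0
```

Call:
{"method": "send_rows", "body": {
  "targets": [0, 0, 0.0005, 0, 0, 0, -0.38, 0, 0, 0.001, 0, 0, 0, -0.38, 0, 0, 0.001, 0, 0, 0, -0.38]
}}

```text
clock: 11.08
eef_pos: [620.1, 123.3, 73.9]
tcp_rot: [3.142, -0.0, 0.993]
contact_force: [-2.0, 0.4, 4.3]
opening: 0.309
grasp_force: 2.0
```

Call:
{"method": "send_rows", "body": {
  "targets": [0, 0, 0.0005, 0, 0, 0, -0.38, 0, 0, 0.001, 0, 0, 0, -0.38, 0, 0, 0.001, 0, 0, 0, -0.38]
}}

```text
clock: 11.33
eef_pos: [620.2, 123.2, 73.9]
tcp_rot: [3.141, -0.0, 0.993]
contact_force: [-5.3, -1.9, 13.8]
opening: 0.312
grasp_force: 6.8
```

Call:
{"method": "send_rows", "body": {
  "targets": [0, 0, -0.0035, 0, 0, 0, -0.38, -0.01, 0, -0.0035, 0, 0, 0, -0.38, -0.02, 0, -0.0035, 0, 0, 0, -0.38, -0.03, 0, -0.0035, 0, 0, 0, -0.38, -0.04, 0, -0.0035, 0, 0, 0, -0.38, -0.05, 0, -0.0035, 0, 0, 0, -0.38, -0.06, 0, -0.0035, 0, 0, 0, -0.38, -0.07, 0, -0.0035, 0, 0, 0, -0.38, -0.08, 0, -0.0035, 0, 0, 0, -0.38, -0.09, 0, -0.0035, 0, 0, 0, -0.38, -0.1, 0, -0.0035, 0, 0, 0, -0.38, -0.1, 0, -0.0035, 0, 0, 0, -0.38]
}}

```text
clock: 12.33
eef_pos: [564.0, 38.0, 75.9]
tcp_rot: [-3.141, 0.001, 0.992]
contact_force: [-0.7, 0.3, -0.2]
opening: 0.311
grasp_force: 0.0
```

```bash
python3 -c "
from h import *
f=cams.grab_frame('scene');w=cams.grab_frame('wrist');t=cams.grab_frame('top')
cv2.imwrite('pics/s7.png',np.vstack([np.hstack([cv2.resize(f['color'][150:270,220:380],(400,300)),cv2.resize(t['color'][180:300,260:420],(400,300))]),cv2.resize(w['color'][140:],(800,300))]))
go([620,124,78],0.993)"
```

```text
TCP [565.8  39.5  76.2] [ 3.141 -0.     0.992] F [ 0.7 -0.4 -0. ] t 12.4833 open 0.309
shift [ 0.1004 -0.0008 -0.0018] turn [ 0.0003 -0.0004 -0.0006] rows 2.408891565450639
```

View pics/s7.png

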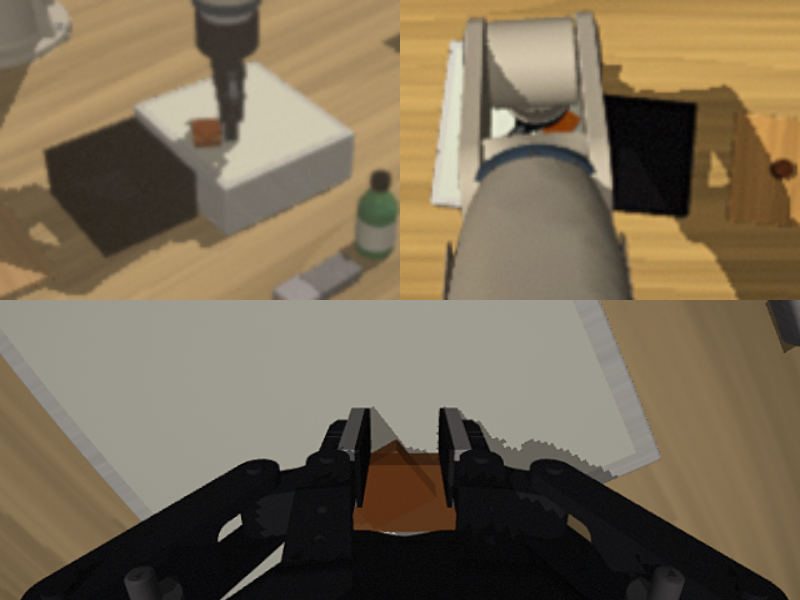

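s7: the glass has slid flat, still square against both fingers, about 40 mm short of the box. I'll keep pushing it over the edge.

Call:
{"method": "send_rows", "body": {
  "targets": [-0.008, 0, 0, 0, 0, 0, -0.38, -0.016, 0, 0, 0, 0, 0, -0.38, -0.024, 0, 0, 0, 0, 0, -0.38, -0.032, 0, 0, 0, 0, 0, -0.38, -0.04, 0, 0, 0, 0, 0, -0.38, -0.048, 0, 0, 0, 0, 0, -0.38, -0.056, 0, 0, 0, 0, 0, -0.38, -0.064, 0, 0, 0, 0, 0, -0.38, -0.072, 0, 0, 0, 0, 0, -0.38, -0.08, 0, 0, 0, 0, 0, -0.38, -0.088, 0, 0, 0, 0, 0, -0.38, -0.096, 0, 0, 0, 0, 0, -0.38]
}}

```text
clock: 13.48
eef_pos: [512.5, -41.6, 76.0]
tcp_rot: [-3.142, 0.0, 0.993]
contact_force: [-0.3, -0.0, -0.5]
opening: 0.313
grasp_force: 0.0
```

```bash
python3 -c "
from h import *
f=cams.grab_frame('scene');w=cams.grab_frame('wrist')
cv2.imwrite('pics/s8.png',np.vstack([cv2.resize(f['color'][150:270,220:380],(400,300)),cv2.resize(w['color'],(400,250))]))
X=cv2.cvtColor(f['color'],cv2.COLOR_BGR2HSV)[150:260,220:380].astype(int)
print('amber px', ((X[...,0]<13)&(X[...,1]>130)&(X[...,2]>60)).sum())
go([490,-190,300],1.48)"
```

```text
amber px 104
TCP [512.1 -41.9  76. ] [-3.141  0.     0.992] F [ 0.2 -0.9 -0.3] t 13.5833 open 0.309
shift [-0.1362  0.0624 -0.224 ] turn [-7.000e-04  3.000e-04 -4.882e-01] rows 6.462647865414405
```

No picture views are left, so I'll check by masks from here. I'll raise straight up, then move back to see the box.

Call:
{"method": "send_rows", "body": {
  "targets": [0, 0, -0.015, 0, 0, 0, -0.38, 0, 0, -0.04, 0, 0, 0, -0.38, 0, 0, -0.08, 0, 0, -0.08, 0, -0.03, 0.015, -0.12, 0, 0, -0.16, 0.3, -0.06, 0.03, -0.15, 0, 0, -0.24, 0.6, -0.09, 0.045, -0.18, 0, 0, -0.32, 1, -0.12, 0.055, -0.205, 0, 0, -0.4, 1, -0.132, 0.06, -0.22, 0, 0, -0.46, 1, -0.136, 0.062, -0.224, 0, 0, -0.488, 1, -0.136, 0.062, -0.224, 0, 0, -0.488, 1, -0.136, 0.062, -0.224, 0, 0, -0.488, 1]
}}

```text
clock: 14.5
eef_pos: [490.5, -188.6, 299.9]
tcp_rot: [3.141, -0.0, 1.479]
contact_force: [0.5, 0.3, -0.5]
opening: 1.004
grasp_force: 0.0
```

Run:
```python
from m import *
f=cams.grab_frame('wrist');np.save('pics/w9.npy',f,allow_pickle=True)
t=cams.grab_frame('top');s=cams.grab_frame('scene');np.save('pics/t9.npy',t,allow_pickle=True);np.save('pics/s9.npy',s,allow_pickle=True)
go([490,-190,300],1.48)
for nm,q in(('wrist',f),('top',t),('scene',s)):
    X=hsv(q); m=((X[...,0]<14)&(X[...,1]>130)&(X[...,2]>40)).astype(np.uint8)
    n,l,st,c=cv2.connectedComponentsWithStats(m)
    for i in range(1,n):
        if st[i,4]>25 : print(nm,st[i],plane(q,c[i],10)[0].round(0),X[l==i].mean(0).round())
    # black box opening
    d=(X[...,2]<45).astype(np.uint8)
    n,l,st,c=cv2.connectedComponentsWithStats(d)
    for i in range(1,n):
        if st[i,4]>1500: print(nm,'dark',st[i],c[i])
print(proj(f,[[443,-30,70],[585,-30,70],[585,-160,70],[443,-160,70],[514,-97,4]]).round(0))
```

```text
TCP [ 490.2 -187.6  298.8] [-3.140e+00 -1.000e-03  1.481e+00] F [-0.3 -0.1 -0.4] t 14.65 open 1.0
shift [-0.0024 -0.     -0.0012] turn [-0.002  -0.0008  0.0009] rows 0.06389789451496557
wrist [ 528   42   21   77 1186] [ 783. -115.   10.] [ 12. 143. 127.]
wrist [ 298   45   42   35 1232] [496. -68.  10.] [ 13. 166. 131.]
wrist [325 216  19  24 359] [ 496. -296.   10.] [ 11. 146.  77.]
wrist [566 255  22  19 175] [ 876. -397.   10.] [ 13. 179. 122.]
wrist [284 322  49  23 523] [ 446. -472.   10.] [  2. 191. 137.]
wrist dark [  267    16   140   122 15030] [337.01330672  77.40818363]
wrist dark [    0   246   640   154 48139] [322.60570431 350.85949023]
top [432 140   8   8  36] [ 876. -399.   10.] [ 12. 240. 107.]
top [347 165  28   6 119] [ 782. -116.   10.] [ 11. 196. 141.]
top [  8 201  10   7  29] [ 649. 1187.   10.] [ 13. 161.  47.]
top [342 240  13  17 172] [494. -70.  10.] [ 12. 242. 101.]
top [461 252  17  24 162] [ 439. -487.   10.] [  4. 219. 131.]
top [  5 351   6   9  26] [  97. 1145.   10.] [ 13. 160.  46.]
top dark [   0   93  640   60 4326] [303.09015257  99.95330559]
top dark [ 336  218   42   49 1595] [357.77304075 241.36865204]
top dark [ 583  355   57   45 2374] [612.0126369  378.20598147]
scene [308  20  16  42 402] [-1418.  1748.    10.] [ 13. 145.  76.]
scene [267  24  23  46 255] [-1480.  1370.    10.] [ 13. 145.  79.]
scene [337  92  28  22 391] [-118.  887.   10.] [ 10. 134.  96.]
scene [266 217  15  11 112] [494. -67.  10.] [ 12. 152. 108.]
scene [136 265  13  15  85] [ 439. -469.   10.] [  5. 163. 140.]
scene [305 271  29  19 173] [ 783. -118.   10.] [ 12. 138. 141.]
scene [122 275  22  10  98] [ 453. -501.   10.] [  5. 157. 116.]
scene [244 365  13  13 141] [ 886. -401.   10.] [ 13. 160. 117.]
[[265.  21.]
 [398.   8.]
 [402. 131.]
 [280. 142.]
 [334.  83.]]
```

All three views put the glass at (495,-68), z≈10, which is inside the box. I'll measure the rim and the lid before regrasping.

Run:
```python
from m import *
f=L('w9'); X=hsv(f)
def rep(nm,m,z):
    c=cv2.convexHull(max(cv2.findContours(m,0,2)[0],key=cv2.contourArea))
    P=plane(f,c[:,0],z)[:,:2].astype(np.float32); q=cv2.minAreaRect(P); print(nm,q)
_,st,m=comp(f,X[...,2]<45,(337,77)); rep('box',m,70)
_,st,k=knob(f,(334,228)); print('knob blob',st)
# knob top: lowest rim row in image
p=plane(f,[(st[0]+st[2]/2-.5,st[1]+st[3]-.5)],48)[0]; print('knob low rim',p, 'centre ~',p[:2]+13*np.array([.09,.996]))
print([X[y,x] for x,y in((300,200),(360,200),(300,260),(230,230),(420,230))])
# lid edges in the grey picture: known corners predicted
pr=proj(f,[[496-75,-285+65,14],[496+75,-285+65,14],[496+75,-285-65,14],[496-75,-285-65,14]]);print(pr.round(0))
g=cv2.cvtColor(f['color'],cv2.COLOR_BGR2GRAY)
ls=cv2.createLineSegmentDetector().detect(g)[0][:,0]
for a in ls:
    n=np.hypot(a[2]-a[0],a[3]-a[1])
    if n>35 and 240<a[0]<420 and 145<min(a[1],a[3]) and max(a[1],a[3])<290:
        P=plane(f,[a[:2],a[2:]],14)[:,:2]; v=P[1]-P[0]; print(P.round(1).tolist(),np.degrees(np.arctan2(v[1],v[0])).round(1))
go([496,-285.3,80],1.48)
```

```text
box ((513.5562744140625, -96.32217407226562), (128.37985229492188, 149.04876708984375), 84.42112731933594)
knob blob [325 216  18  24 347]
knob low rim [ 494.734418   -297.72992773   48.        ] centre ~ [ 495.904418   -284.78192773]
[array([ 17, 101, 185]), array([ 17, 100, 184]), array([ 16, 111, 117]), array([ 19,  88, 179]), array([ 19,  90, 182])]
[[275. 182.]
 [384. 172.]
 [387. 258.]
 [287. 266.]]
[[614.6, -409.2], [618.5, -335.1]] 87.0
[[364.0, -376.0], [418.8, -387.8]] -12.2
[[556.3, -227.5], [481.1, -220.2]] 174.4
[[432.1, -210.9], [575.3, -226.4]] -6.2
[[479.5, -219.6], [431.7, -214.0]] 173.3
TCP [ 490.2 -187.6  298.8] [-3.140e+00 -1.000e-03  1.481e+00] F [-0.3 -0.1 -0.4] t 14.65 open 1.0
shift [-0.0969  0.0149  0.2187] turn [-0.002  -0.0008  0.0009] rows 5.747871398654216
```

Box centre is (513.6,-96.3) and the knob (495.9,-285). Both match the recorded grasp poses.

Call:
{"method": "send_rows", "body": {
  "targets": [-0.02, 0.003, 0.03, 0, 0, 0, 1, -0.045, 0.007, 0.06, 0, 0, 0, 1, -0.07, 0.011, 0.09, 0, 0, 0, 1, -0.09, 0.015, 0.12, 0, 0, 0, 1, -0.096, 0.015, 0.155, 0, 0, 0, 1, -0.096, 0.015, 0.185, 0, 0, 0, 1, -0.096, 0.015, 0.205, 0, 0, 0, 1, -0.096, 0.015, 0.215, 0, 0, 0, 1, -0.096, 0.015, 0.218, 0, 0, 0, 1, -0.096, 0.015, 0.218, 0, 0, 0, 1]
}}

```text
clock: 15.48
eef_pos: [496.9, -284.9, 81.5]
tcp_rot: [-3.14, -0.001, 1.481]
contact_force: [1.5, 1.3, 1.0]
opening: 0.999
grasp_force: 0.0
```

```bash
python3 -c "
from h import *
go([495.9,-285.3,17.3],1.481)"
```

```text
TCP [ 496.9 -284.9   81.5] [-3.140e+00 -1.000e-03  1.481e+00] F [1.5 1.3 1. ] t 15.4833 open 0.999
shift [-0.0005 -0.0009  0.0642] turn [-0.0013 -0.0006  0.0005] rows 1.5393753966380492
```

Call:
{"method": "send_rows", "body": {
  "targets": [0, -0.001, 0.02, 0, 0, 0, 1, 0, -0.001, 0.04, 0, 0, 0, 1, 0, -0.001, 0.055, 0, 0, 0, 1, 0, -0.001, 0.061, 0, 0, 0, 1, 0, -0.001, 0.063, 0, 0, 0, 1, 0, -0.001, 0.0635, 0, 0, 0, 1, 0, -0.001, 0.0635, 0, 0, 0, 1]
}}

```text
clock: 16.07
eef_pos: [496.9, -286.0, 19.8]
tcp_rot: [3.14, 0.001, 1.481]
contact_force: [-0.1, -0.0, -0.5]
opening: 1.001
grasp_force: 0.0
```

```bash
python3 -c "
from h import *
go([495.9,-285.3,17.3],1.481)"
```

```text
TCP [ 496.9 -286.    19.8] [3.140e+00 1.000e-03 1.481e+00] F [-0.1 -0.  -0.5] t 16.0667 open 1.001
shift [ 0.0006 -0.001   0.0025] turn [ 0.0017  0.0008 -0.0001] rows 0.06548547069090059
```

Call:
{"method": "send_rows", "body": {
  "targets": [0.0006, -0.001, 0.0025, 0, 0, 0, 1, 0.0006, -0.001, 0.0025, 0, 0, 0, 0, 0.0006, -0.001, 0.0025, 0, 0, 0, -1, 0.0006, -0.001, 0.0025, 0, 0, 0, -1, 0.0006, -0.001, 0.0025, 0, 0, 0, -1, 0.0006, -0.001, 0.0025, 0, 0, 0, -1, 0.0006, -0.001, 0.0025, 0, 0, 0, -1, 0.0006, -0.001, 0.0025, 0, 0, 0, -1, 0.0006, -0.001, 0.0025, 0, 0, 0, -1, 0.0006, -0.001, 0.0025, 0, 0, 0, -1, 0.0006, -0.001, 0.0025, 0, 0, 0, -1, 0.0006, -0.001, 0.0025, 0, 0, 0, -1],
  "grip_force": 70
}}

```text
clock: 17.07
eef_pos: [495.2, -285.0, 16.4]
tcp_rot: [3.141, 0.0, 1.481]
contact_force: [-0.7, 0.1, 5.7]
opening: 0.282
grasp_force: 68.5
```

```bash
python3 -c "
from h import *
go([513.4,-96.2,81.3],1.481)"
```

```text
TCP [ 495.2 -285.    16.4] [3.141 0.    1.481] F [-0.7  0.1  5.7] t 17.0667 open 0.282
shift [ 0.1897  0.0012 -0.0649] turn [ 0.0004  0.0002 -0.0002] rows 4.807950701593436
```

Call:
{"method": "send_rows", "body": {
  "targets": [0, 0, -0.004, 0, 0, 0, -1, 0, 0, -0.014, 0, 0, 0, -1, 0, 0, -0.03, 0, 0, 0, -1, 0, 0, -0.048, 0, 0, 0, -1, 0, 0, -0.066, 0, 0, 0, -1, 0, 0, -0.084, 0, 0, 0, -1, 0, 0, -0.1, 0, 0, 0, -1, 0, 0, -0.114, 0, 0, 0, -1, 0, 0, -0.124, 0, 0, 0, -1, 0, 0, -0.128, 0, 0, 0, -1, 0, 0, -0.13, 0, 0, 0, -1, 0, 0, -0.13, 0, 0, 0, -1]
}}

```text
clock: 18.07
eef_pos: [494.9, -284.8, 146.1]
tcp_rot: [-3.142, -0.0, 1.481]
contact_force: [-0.4, -0.8, -1.8]
opening: 0.285
grasp_force: 68.7
```

Call:
{"method": "send_rows", "body": {
  "targets": [0.01, 0, 0, 0, 0, 0, -1, 0.03, 0, 0, 0, 0, 0, -1, 0.055, 0, 0, 0, 0, 0, -1, 0.08, 0, 0, 0, 0, 0, -1, 0.105, 0, 0, 0, 0, 0, -1, 0.13, 0.001, 0, 0, 0, 0, -1, 0.155, 0.001, 0, 0, 0, 0, -1, 0.175, 0.001, 0, 0, 0, 0, -1, 0.187, 0.001, 0, 0, 0, 0, -1, 0.19, 0.001, 0, 0, 0, 0, -1, 0.19, 0.001, 0, 0, 0, 0, -1, 0.19, 0.001, 0, 0, 0, 0, -1]
}}

```text
clock: 19.07
eef_pos: [513.0, -96.2, 145.8]
tcp_rot: [-3.141, 0.0, 1.481]
contact_force: [-0.6, -0.3, -1.3]
opening: 0.284
grasp_force: 68.7
```

Run:
```python
from m import *
f=cams.grab_frame('wrist'); np.save('pics/w10.npy',f,allow_pickle=True)
go([513.4,-96.2,81.3],1.481)
z=r.sense()['eef_pos'][2]-16.4+14
g=cv2.cvtColor(f['color'],cv2.COLOR_BGR2GRAY)
for a in cv2.createLineSegmentDetector().detect(g)[0][:,0]:
    if np.hypot(a[2]-a[0],a[3]-a[1])>60 and 100<a[0]<520 and min(a[1],a[3])>60 and max(a[1],a[3])<330:
        P=plane(f,[a[:2],a[2:]],z)[:,:2]; v=P[1]-P[0]; print(a.round(0),P.round(1).tolist(),np.degrees(np.arctan2(v[1],v[0])).round(1))
```

```text
TCP [513.  -96.5 145.9] [-3.141  0.     1.48 ] F [-0.1 -0.9 -1.5] t 19.1167 open 0.283
shift [0.0003 0.0004 0.0646] turn [-0.0002  0.0003 -0.0006] rows 1.5486552563942604
[382. 117. 212. 114.] [[544.9, -34.7], [470.1, -26.6]] 173.8
[213. 109. 308. 107.] [[471.1, -24.4], [512.9, -27.6]] -4.4
[309. 108. 409. 109.] [[513.4, -28.0], [557.2, -32.2]] -5.5
[183.  95. 516.  99.] [[458.8, -17.2], [605.1, -31.4]] -5.5
[483. 182. 465. 288.] [[591.4, -68.6], [585.3, -125.7]] -96.2
[402. 111. 291. 110.] [[553.8, -33.0], [505.1, -28.4]] 174.6
[120. 111. 143. 204.] [[428.3, -20.5], [428.3, -65.2]] -90.0
```

The held lid is square and centred over the box to within about 1 mm. I'll lower it.

Call:
{"method": "send_rows", "body": {
  "targets": [0, 0, 0.008, 0, 0, 0, -1, 0, 0, 0.02, 0, 0, 0, -1, 0, 0, 0.033, 0, 0, 0, -1, 0, 0, 0.044, 0, 0, 0, -1, 0, 0, 0.052, 0, 0, 0, -1, 0, 0, 0.057, 0, 0, 0, -1, 0, 0, 0.059, 0, 0, 0, -1, 0, 0, 0.061, 0, 0, 0, -1, 0, 0, 0.0625, 0, 0, 0, -1, 0, 0, 0.0635, 0, 0, 0, -1, 0, 0, 0.0635, 0, 0, 0, -1]
}}

```text
clock: 20.03
eef_pos: [513.2, -95.8, 82.7]
tcp_rot: [3.141, 0.0, 1.481]
contact_force: [-0.0, -0.3, -1.4]
opening: 0.288
grasp_force: 68.7
```

Call:
{"method": "send_rows", "body": {
  "targets": [0, 0, 0.0005, 0, 0, 0, -1, 0, 0, 0.001, 0, 0, 0, -1, 0, 0, 0.0013, 0, 0, 0, -1, 0, 0, 0.0013, 0, 0, 0, -1]
}}

```text
clock: 20.37
eef_pos: [513.1, -95.7, 81.3]
tcp_rot: [3.141, 0.0, 1.481]
contact_force: [-0.5, 0.6, -2.1]
opening: 0.284
grasp_force: 68.7
```

Call:
{"method": "send_rows", "body": {
  "targets": [0, 0, 0.0005, 0, 0, 0, -1, 0, 0, 0.001, 0, 0, 0, -1, 0, 0, 0.001, 0, 0, 0, -1]
}}

```text
clock: 20.62
eef_pos: [513.1, -95.8, 80.4]
tcp_rot: [3.141, 0.0, 1.481]
contact_force: [-1.6, 0.9, 0.7]
opening: 0.286
grasp_force: 69.1
```

Contact came at z = 80.4, the seated height. I'll press very slightly, release and withdraw.

Call:
{"method": "send_rows", "body": {
  "targets": [0, 0, 0.0005, 0, 0, 0, -1, 0, 0, 0.0005, 0, 0, 0, -1, 0, 0, 0.0005, 0, 0, 0, -0.3, 0, 0, 0.0005, 0, 0, 0, 0.2, 0, 0, 0.0005, 0, 0, 0, 0.6, 0, 0, 0.0005, 0, 0, 0, 1, 0, 0, 0.0005, 0, 0, 0, 1, 0, 0, 0.0005, 0, 0, 0, 1, 0, 0, -0.015, 0, 0, 0, 1, 0, 0, -0.04, 0, 0, 0, 1, 0, 0, -0.07, 0, 0, 0, 1, 0, 0, -0.1, 0, 0, 0, 1]
}}

```text
clock: 21.62
eef_pos: [512.4, -95.6, 180.9]
tcp_rot: [-3.14, -0.0, 1.481]
contact_force: [1.0, 0.4, 0.6]
opening: 0.997
grasp_force: 0.0
```

Call:
{"method": "send_rows", "body": {
  "targets": [0.02, 0, -0.02, 0, 0, 0, 1, 0.05, 0, -0.05, 0, 0, 0, 1, 0.075, 0, -0.08, 0, 0, 0, 1, 0.09, 0, -0.11, 0, 0, 0, 1, 0.1, 0, -0.14, 0, 0, 0, 1, 0.1, 0, -0.15, 0, 0, 0, 1, 0.1, 0, -0.16, 0, 0, 0, 1, 0.1, 0, -0.16, 0, 0, 0, 1, 0.1, 0, -0.16, 0, 0, 0, 1]
}}

```text
clock: 22.37
eef_pos: [521.7, 3.4, 339.4]
tcp_rot: [-3.141, 0.0, 1.48]
contact_force: [-0.0, -0.9, -0.7]
opening: 1.001
grasp_force: 0.0
```

Run:
```python
from m import *
b=cams.grab_frame('wrist');np.save('pics/w11.npy',b,allow_pickle=True)
s=r.sense();print(s['eef_pos'],s['clock'])
n=proj(b,[[513,-96,105]])[0];c,st,m=knob(b,n);print(n,c,st)
p=plane(b,[(st[0]+st[2]/2-.5,st[1]+st[3]-.5)],112)[0];print('knob centre',p[:2]+13*np.array([.09,.996]))
g=cv2.cvtColor(b['color'],cv2.COLOR_BGR2GRAY)
for a in cv2.createLineSegmentDetector().detect(g)[0][:,0]:
    P=plane(b,[a[:2],a[2:]],78)[:,:2]; v=P[1]-P[0]
    if np.hypot(*v)>40 and (abs(P-[513,-96])<[95,85]).all(): print(a.round(0),P.round(1).tolist(),np.degrees(np.arctan2(v[1],v[0])).round(1))
```

```text
[521.42114843   3.29339661 338.76899529] 22.4167
[323.31057257 239.01483626] [323.72222222 237.37373737] [315 225  19  25 396]
knob centre [514.0206124  -94.39795674]
[381. 185. 267. 183.] [[593.2, -38.6], [445.9, -22.4]] 173.7
```

Run:
```python
from m import *
s0=L('scene0');s=cams.grab_frame('scene')
for f in(s0,s):
    X=hsv(f);c,st,m=comp(f,(X[...,2]<115)&(X[...,0]<16)&(np.indices(X.shape[:2])[0]<212),(266,207));print('knob',c,st)
    # lid/box boundary: row of wood->black transition at columns along both front faces
    V=X[...,2]
    print([(x,int(y0+np.argmin(np.diff(V[y0:y0+45,x])))) for x,y0 in((244,205),(252,210),(260,215),(268,220),(276,210),(284,205),(292,200))])
d=cv2.absdiff(s0['color'],s['color']).max(2)>40
n,l,st,c=cv2.connectedComponentsWithStats(d.astype(np.uint8))
print([x.tolist() for x in st[1:] if x[4]>20])
```

```text
knob [265.73333333 206.28      ] [262 201   8  11  75]
[(244, 216), (252, 225), (260, 232), (268, 230), (276, 225), (284, 223), (292, 220)]
knob [266.10447761 206.56716418] [262 202   9  10  67]
[(244, 207), (252, 214), (260, 223), (268, 230), (276, 225), (284, 223), (292, 220)]
[[0, 0, 13, 9, 34], [11, 1, 18, 5, 26], [30, 0, 45, 11, 233], [156, 0, 53, 67, 1433], [218, 0, 82, 11, 466], [25, 14, 25, 4, 40], [270, 18, 32, 35, 848], [300, 21, 7, 13, 30], [232, 31, 22, 49, 336], [0, 33, 30, 15, 174], [275, 59, 22, 5, 83], [272, 65, 37, 61, 1333], [190, 66, 27, 11, 188], [0, 74, 8, 16, 84], [170, 82, 18, 35, 302], [233, 87, 23, 35, 516], [0, 95, 17, 13, 158], [0, 110, 57, 77, 1971], [155, 161, 32, 15, 134], [217, 170, 10, 5, 31], [0, 177, 178, 107, 5121], [154, 176, 81, 39, 1065], [322, 195, 15, 13, 159], [241, 209, 29, 23, 183], [127, 216, 133, 72, 3893]]
```

Run:
```python
from m import *
s0=L('scene0');s=cams.grab_frame('scene')
for x in(244,252,260):
    for f in(s0,s): print(x,[tuple(v) for v in hsv(f)[208:238:2,x,1:]])
```

```text
244 [(np.int64(116), np.int64(165)), (np.int64(116), np.int64(163)), (np.int64(115), np.int64(160)), (np.int64(115), np.int64(153)), (np.int64(110), np.int64(116)), (np.int64(98), np.int64(68)), (np.int64(90), np.int64(54)), (np.int64(87), np.int64(53)), (np.int64(87), np.int64(53)), (np.int64(90), np.int64(54)), (np.int64(94), np.int64(54)), (np.int64(88), np.int64(55)), (np.int64(99), np.int64(75)), (np.int64(97), np.int64(97)), (np.int64(102), np.int64(100))]
244 [(np.int64(112), np.int64(130)), (np.int64(107), np.int64(105)), (np.int64(106), np.int64(103)), (np.int64(111), np.int64(101)), (np.int64(110), np.int64(97)), (np.int64(100), np.int64(66)), (np.int64(83), np.int64(55)), (np.int64(91), np.int64(53)), (np.int64(96), np.int64(53)), (np.int64(82), np.int64(53)), (np.int64(91), np.int64(53)), (np.int64(82), np.int64(56)), (np.int64(95), np.int64(78)), (np.int64(102), np.int64(100)), (np.int64(100), np.int64(102))]
252 [(np.int64(118), np.int64(160)), (np.int64(116), np.int64(162)), (np.int64(116), np.int64(160)), (np.int64(115), np.int64(157)), (np.int64(114), np.int64(156)),
[... 1047 characters left out ...]
p.int64(116), np.int64(165)), (np.int64(117), np.int64(165)), (np.int64(117), np.int64(164)), (np.int64(116), np.int64(162)), (np.int64(110), np.int64(134)), (np.int64(102), np.int64(80)), (np.int64(88), np.int64(55))]
260 [(np.int64(114), np.int64(165)), (np.int64(117), np.int64(166)), (np.int64(114), np.int64(152)), (np.int64(111), np.int64(108)), (np.int64(108), np.int64(120)), (np.int64(116), np.int64(174)), (np.int64(114), np.int64(172)), (np.int64(116), np.int64(169)), (np.int64(115), np.int64(129)), (np.int64(108), np.int64(106)), (np.int64(108), np.int64(104)), (np.int64(109), np.int64(103)), (np.int64(111), np.int64(103)), (np.int64(111), np.int64(78)), (np.int64(80), np.int64(54))]
```

Call:
{"method": "send_rows", "body": {
  "targets": [0.04, 0, -0.02, 0, 0, 0, 1, 0.08, 0, -0.04, 0, 0, 0, 1, 0.12, 0, -0.06, 0, 0, 0, 1, 0.16, 0, -0.06, 0, 0, 0, 1, 0.2, 0, -0.06, 0, 0, 0, 1, 0.22, 0, -0.06, 0, 0, 0, 1, 0.22, 0, -0.06, 0, 0, 0, 1, 0.22, 0, -0.06, 0, 0, 0, 1]
}}

```text
clock: 23.18
eef_pos: [541.5, 223.7, 398.6]
tcp_rot: [-3.139, 0.001, 1.483]
contact_force: [-0.1, -0.5, -0.4]
opening: 1.005
grasp_force: 0.0
```

Run:
```python
from m import *
s0=L('scene0');s=cams.grab_frame('scene');t=cams.grab_frame('top')
for f in(s0,s):
    V=hsv(f)[...,2]
    print([(x,int(y0+np.argmin(np.diff(V[y0:y0+45,x])))) for x,y0 in((244,205),(252,210),(260,215),(268,220),(276,210),(284,205),(292,200))])
X=hsv(t);c,st,m=comp(t,(X[...,2]<110)&(X[...,0]<14)&(X[...,1]>150),(360,241));print('top knob',c,st, 'glass px outside', ((X[190:270,270:345,0]<14)&(X[190:270,270:345,1]>180)).sum())
s=r.sense();print(s['eef_pos'],s['clock'])
```

```text
[(244, 216), (252, 225), (260, 232), (268, 230), (276, 225), (284, 223), (292, 220)]
[(244, 213), (252, 215), (260, 233), (268, 231), (276, 227), (284, 223), (292, 220)]
top knob [357.97674419 240.41860465] [355 237   7   8  43] glass px outside 0
[541.62432114 222.03022474 399.2405317 ] 23.2833
```

The difference on the left was only a shadow. The lid edge sits within a pixel of its original seated position all along, and the knob is within about 1 mm. I'm handing the job in.

```bash
python3 -c "
from rig import r
print(r.sign_off())"
```

```text
the job is handed in; nothing more can be done
None
```

The job is handed in: camera checks showed the glass offcut in the scrap box and the lid back in its original seated position, and at no point was the brush, bottle, pliers or glass rack touched; robot time was about 23 s of the 67 s allowed.

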